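Clear the tin and draw out the bearing tray

ROBOT

A 6-joint arm with a two-finger parallel gripper is mounted at the origin on the work surface. World frame = base frame: x ahead of the robot, y to its left, z up, the work surface at z = 0. Lengths are in m, angles in rad, forces in N, time in s.
With the tool pointing down it reaches from about 0.4 to 0.825 m from the base axis. Payload 7 kg.
Tool frame: the origin (TCP) lies at the centre of the arm's flange, where the gripper is bolted on; the fingertips stand 178 mm ahead of it and the grasp point (between the pads) lies 159 mm ahead of it; x points along the fingers, z is the direction in which the jaws open and shut, and the axes are right-handed (so a half turn about x gives the same grasp; the last joint's range is limited). The gripper opens to 88 mm and grips with 3 to 60 N. Pads are 19 mm wide; open, the fingers measure 130 mm over their backs; the gripper's body (78 mm by 193 mm) begins 47 mm behind the grasp point.
Start: joints at [-1.021, 0.359, 0.012, 0, -1.224, -0.288], TCP at [0.175, -0.652, 0.405] pointing down, gripper open.
Joint ranges: [-3.07, 3.07], [-1.43, 2.12], [-1.02, 1.25], [-3.03, 1.67], [-3.05, -0], [-3.03, 3.03]. Speed limits (rad/s): [2.39, 2.39, 3.01, 3.14, 3.14, 3.14].

INTERFACE

Orientations are given as [roll, pitch, yaw] about the fixed x, y, z axes, in that order (R = Rz(yaw) Ry(pitch) Rx(roll)).
In Python, from station import telemetry, optics, job_done, finder gives the robot as it stands.
- The arm moves only by the tool play_rows, never from a script. Its argument "steps" is a list of rows, each an object of numbers: "gripper": the opening, from 0 (shut) to 1 (fully open); "tx", "ty", "tz": the shift along the tool's x, y, z in units of 25 mm (1.0 is 25 mm); "ax", "ay", "az": the turn, a rotation vector about the tool's x, y, z in units of 6 degrees (1.0 is 6 degrees). In form: [{"gripper": .., "tx": .., "ty": .., "tz": .., "ax": .., "ay": .., "az": ..}, ...]. A call has 1 to 20 rows; each row shifts and turns the commanded pose from where the row before left it, along the tool's axes as they then stand; what a row does not reach is not made up. A row lasts 1/12 s, in which the tool goes at most 41.7 mm and 7.16 degrees, less where a joint would pass 70% of its speed; a pose out of reach is approached as far as the arm can. A call is refused whole if a number of a shift passes 1 or a number of a turn 1, either way. A call with a gripper value outside its range is refused whole. The fingers move at their own pace and stop on an object; "newtons" is the grip in N (left out, the last holds). Time passes only in rows, so rows that do not move let the fingers close. It gives the time, the measured TCP pose, the force and the opening at its end, in the units of the state.
- telemetry.get_state(): the state, without advancing time (a new reading comes with each control period).
- optics.grab_frame(name): name is "side" or "top"; returns the picture (420x560x3 uint8, red, green, blue); there is no depth.
- optics.calibration(name): a dict with "fx", "fy", "cx", "cy" (pixels), "k1" (the pictures are not rectified: a ray, as slopes to the right and down, at radius r is drawn at 1 + k1 r^2 times it, then the intrinsics apply), "T" (4x4, takes a point from camera to world coordinates). Camera axes: x right, y down, z forward; pixel columns grow to the right and rows downward; lengths in m; the calibration is good to about 2 mm. A picture is of the moment at which its call begins. calibration takes no time and is no camera call.
- job_done(): hands the job in, once; it reports no verdict.
Trained networks look in the newest picture that a camera, given by its name, has taken for a name from the list of things; names that differ only in an ending like _2 or _b are one class to them, and where a whole thing is asked for, a point or a joint stands for the part that bears it (a point fixed in the world has none). Each returns a list of dicts, best first, with "confidence" (0 to 1); they miss things now and then, are a little off and sometimes report something else, mostly with a low value. They report only what shows in the picture. A call takes as long as a camera call.
- finder.look_for(query, camera): "extent" ([left, top, right, bottom] in pixels, round what is visible of it).
- finder.silhouettes(query, camera): "pixels" (420x560 bool, what is visible of it) and "extent" ([left, top, right, bottom] in pixels, round what is visible of it).
- finder.pinpoint(query, camera): "location" ([row, column] in pixels: a listed point, or the origin of a listed thing).
The state is a dict: "t": time; "q": joint angles; "qd": joint speeds; "joint_efforts": joint torques, N m; "eef_pos": TCP position; "ee_rot": TCP orientation; "force": force on the tool from outside, world axes, zero at the start; "moment": the same for the moment, N m; "width": finger opening in m.
Only numpy, scipy, OpenCV 4.12 (cv2) and the standard library are available. Lean on these libraries where they do the work, as an engineer would, in place of code of your own. Each camera call takes 0.05 s, during which the arm holds its last target.

TASK

I need to get at the bearing in the red tray: with your fingertips slide the squat yellow tin aside, to where it is out of the red tray's way, and only then hook a fingertip behind the red lip and draw the red tray all the way out to its stop. Do not pick up or tip the tin, do not pinch the lip or push on its outer face, and do not let the tray bump the tin. Leave the bearing lying in the tray, the blue tray as it is and everything else where it stands.

Things in the scene. Friction and masses are not known exactly. Their poses are not given: they have to be found in the camera images.
- red_case: grey steel parts case fixed to the bench, 200 long (x) x 124 wide (y) x 62 mm tall; origin under its centre on the bench, x axis pointing to its rear, y to its left, z up. Its single red tray slides out of its open front along the case's -x (towards the robot, the case being turned by up to about 0.2 rad)
- red_hook (a point): middle of the top edge of the red lip's inner (back) face, 46 mm above the bench; moves with the tray; axes as the case's. The lip is an upright plate across the tray's front end, 104 mm wide; it runs from this point 8 mm towards -x, its outer half 6 mm lower
- red_bay (a point): middle of the floor of the red tray's finger bay, the gap behind (+x of) the lip, open from above: 59 mm long (x), 98 mm wide, floor 10 mm above the bench, side walls 20 mm and rear cross wall 24 mm above that floor; the cross wall meets the case's front when the tray is shut. Moves with the tray; axes as the case's
- red_tray (a joint): how far the red tray is drawn out, m: 0 shut, 0.12 at its end stop; it starts 0 to 0.03. Slides with about 3 N friction and stays where it is left
- red_well (a point): middle of the floor of the red tray's well, the closed compartment behind the finger bay's cross wall, 182 mm (x) by 98 mm (y) inside, walls 20 to 24 mm above its floor; moves with the tray; axes as the case's
- blue_case: second, like-made grey steel parts case fixed to the bench, 200 long (x) x 124 wide (y) x 62 mm tall; origin under its centre on the bench, x axis pointing to its rear, y to its left, z up. Its single blue tray slides out of its open front along the case's -x (towards the robot, the case being turned by up to about 0.2 rad)
- blue_hook (a point): middle of the top edge of the blue lip's inner (back) face, 46 mm above the bench; moves with the tray; axes as the case's. The lip is an upright plate across the tray's front end, 104 mm wide; it runs from this point 8 mm towards -x, its outer half 6 mm lower
- blue_tray (a joint): how far the blue tray is drawn out, m, as for the red; to be left as it is
- tin_mid (a point): centre (half-way up) of a squat yellow round tin with a pale lid, 72 mm across, 45 mm tall, about 0.18 to 0.35 kg, standing on the bench in front of the red lip, in the way of the tray; z axis up
- bearing_mid (a point): centre of the steel bearing ring, 48 mm across, 14 mm tall, lying loose in the well of the red tray, under the case's roof at first
- tape_mid (a point): roll of black tape lying on the roof of the blue case; 90 mm across, 24 mm tall
- wrench_grip (a point): steel wrench lying flat between the two cases, 170 mm long
- pot_mid (a point): small paint pot with orange cap, 58 mm across, 80 mm tall, beside the left case
- screwdriver_grip (a point): orange screwdriver lying on the bench on the left, 190 mm long
- jar_mid (a point): glass jar with steel lid, 70 mm across, 75 mm tall, beside the right case
- mug_mid (a point): white mug, 80 mm across, 90 mm tall, on the right
- tin: the yellow tin itself; origin at the centre of its underside

How it is judged:
On the way, in this order (a step that is already met when the one before it is completed fails the run):
1. the tin stands clear of the red tray's path while the tray is still in (drawn less than 50 mm) ((y of tin_mid in the frame of red_case above 0.09 m or y of tin_mid in the frame of red_case below -0.09 m or x of tin_mid in the frame of red_case below -0.325 m) and value of joint red_tray below 0.05 m and height (world z) of tin_mid below 0.03 m), for 0.2 s.
2. the red tray is drawn out to its stop (value of joint red_tray above 0.11 m), for 0.2 s.
At the end, for the whole second after the job is handed in: The red tray is within 10 mm of its end stop (joint above 0.110 m) and still; the tin stands upright on the bench, still, its centre more than 90 mm to either side of the red case's centre line (or more than 325 mm in front of the case's centre); the bearing lies on the floor of the red tray's well (value of joint red_tray above 0.11 m and velocity of joint red_tray below 0.01 m/s and (y of tin_mid in the frame of red_case above 0.09 m or y of tin_mid in the frame of red_case below -0.09 m or x of tin_mid in the frame of red_case below -0.325 m) and angle between tin_mid's own z axis and vertical below 0.15 rad and height (world z) of tin_mid below 0.03 m and linear speed of tin below 0.02 m/s and x of bearing_mid in the frame of red_well between -0.09 and 0.09 m and y of bearing_mid in the frame of red_well between -0.05 and 0.05 m and z of bearing_mid in the frame of red_well below 0.014 m); the robot touches nothing.
It fails at once if the tin is lifted more than 12 mm or tipped more than 0.4 rad (height (world z) of tin_mid above 0.0345 m or angle between tin_mid's own z axis and vertical above 0.4 rad).
It fails at once if the red lip strikes or shoves the tin (more than 1 N) (contact force between red_tray_c6 and tin above 1 N).
It fails at once if the outer face of the red lip is pressed by the fingers with more than 5 N (pinched or pushed) (contact force between the fingers and red_tray_c6 above 5 N).
It fails at once if the bearing is lifted out of the tray (height (world z) of bearing_mid above 0.05 m).
It fails at once if the blue tray is moved by more than 15 mm, or a bystander by more than 30 mm (distance of blue_hook from where it was at the start of the episode above 0.015 m or distance of any of tape_mid, wrench_grip, pot_mid, screwdriver_grip, jar_mid, mug_mid from where it was at the start of the episode above 0.03 m).
It also fails if it takes over 51 s, if anything falls off the work surface, if the arm or the gripper's body presses on something with over 40 N, if the wrist force passes 120 N, or if a joint passes its speed limit or range.

## Working session

There is one attempt and no reset: what is moved stays moved. The work goes in short steps, Python scripts to look and compute and a tool call to move; the robot and the scene stay as the last step left them, time stands still between calls to the robot, and variables do not carry over. Pictures are saved under pics/ and viewed, and the job is handed in when it is done.

Besides the shell and the picture viewer there is one more tool, called after "Request:" as name(argument=value, ...) on one line, values as JSON. play_rows: Moves the arm, as the interface text tells. Its arguments: {"type":"object","properties":{"steps":{"type":"array"},"newtons":{"type":"number"}},"required":["steps"]}

```bash
mkdir -p pics
python3 - <<'E'
from station import telemetry, optics, finder
import cv2
for n in ("side","top"):
    im=optics.grab_frame(n); cv2.imwrite(f"pics/{n}0.png",im[:,:,::-1])
    c=optics.calibration(n); print(n,c)
    for q in ("red_hook","red_case","blue_hook","tin_mid","red_bay","blue_case"):
        r=finder.pinpoint(q,n); print(q,[(x["location"],round(x["confidence"],2)) for x in r[:2]])
print(telemetry.get_state())
E
```

```text
side {'fx': 442.0263509295867, 'fy': 442.0263509295867, 'cx': 270.3584445863545, 'cy': 211.5561070560688, 'k1': -0.12305722035044916, 'T': array([[-0.70918303, -0.39953184,  0.58089048, -0.28457425],
       [-0.70474503,  0.37853576, -0.6000376 ,  0.9001935 ],
       [ 0.01984631, -0.83491616, -0.55001921,  0.94560129],
       [ 0.        ,  0.        ,  0.        ,  1.        ]])}
red_hook [([246.3, 235.9], 0.98), ([261.2, 261.5], 0.23)]
red_case [([238.0, 207.3], 0.88)]
blue_hook [([212.3, 301.4], 0.76)]
tin_mid [([259.8, 259.6], 0.95), ([247.5, 232.9], 0.45)]
red_bay [([253.2, 226.8], 0.94)]
blue_case [([201.3, 273.1], 0.76)]
top {'fx': 475.4211449595251, 'fy': 475.4211449595251, 'cx': 275.35589106342684, 'cy': 201.20427889801354, 'k1': 0.03352427196934095, 'T': array([[-0.01791608, -0.99444807,  0.10369213,  0.45758836],
       [-0.99975878,  0.01650025, -0.01449591, -0.00459987],
       [ 0.01270449, -0.10392683, -0.9945038 ,  1.42103817],
       [ 0.        ,  0.        ,  0.        ,  1.        ]])}
red_hook [([205.9, 218.6], 0.96)]
red_case [([149.9, 214.9], 0.93)]
blue_hook [([204.8, 327.8], 0.74)]
tin_mid [([235.7, 223.3], 0.92)]
red_bay [([197.8, 214.4], 0.71), ([206.5, 326.9], 0.54)]
blue_case [([150.8, 328.5], 0.57)]
{'t': 0.7, 'q': array([-1.02091957e+00,  3.58544753e-01,  1.19048301e-02,  1.55757929e-05,
       -1.22410202e+00, -2.88106534e-01]), 'qd': array([ 0.00275001,  0.00017507, -0.0008739 ,  0.00054339, -0.00048182,
        0.0006827 ]), 'joint_efforts': array([ 1.74383880e-03, -5.82167459e+01,  2.93255711e+01,  7.00157315e+00,
        1.25799995e-02, -5.40548427e-06]), 'eef_pos': array([ 0.17465756, -0.65198176,  0.40470191]), 'ee_rot': array([-3.11659746,  1.57074   , -1.28402562]), 'force': array([ 0.11264487, -0.09751009,  0.14616371]), 'moment': array([ 0.04259   ,  0.05154222, -0.01127291]), 'width': 0.08722204545069866}
```

View pics/top0.png

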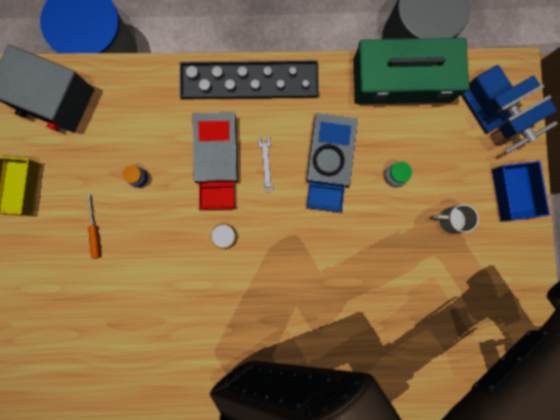

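View pics/side0.png

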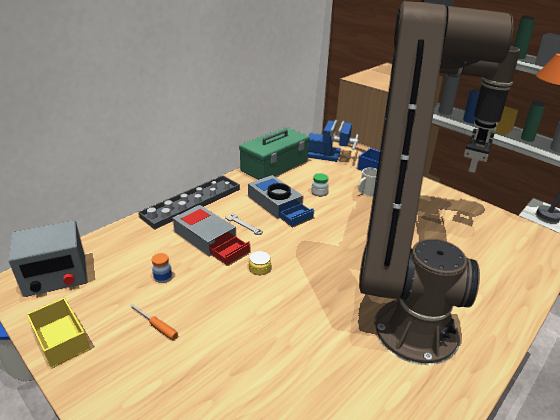

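```bash
cat > h.py <<'E'
import numpy as np,cv2
from station import telemetry, optics, finder
from scipy.spatial.transform import Rotation as Ro
def onplane(n,row,col,z):
    c=optics.calibration(n);K=np.array([[c['fx'],0,c['cx']],[0,c['fy'],c['cy']],[0,0,1.]])
    # r here is undistorted radius
    p=np.array([(col-c['cx'])/c['fx'],(row-c['cy'])/c['fy']])
    u=cv2.undistortPoints(np.array([[[col,row]]],float),K,np.array([c['k1'],0,0,0,0.]))[0,0]
    d=c['T'][:3,:3]@np.array([u[0],u[1],1]);o=c['T'][:3,3]
    return o+d*(z-o[2])/d[2]
def proj(n,P):
    c=optics.calibration(n);P=np.atleast_2d(P);q=(P-c['T'][:3,3])@c['T'][:3,:3]
    s=q[:,:2]/q[:,2:];r2=(s**2).sum(1,keepdims=True);s=s*(1+c['k1']*r2)
    return np.c_[s[:,0]*c['fx']+c['cx'],s[:,1]*c['fy']+c['cy']]
E
python3 - <<'E'
from h import *
for n,q,r,c,z in [("top","red_hook",205.9,218.6,.046),("side","red_hook",246.3,235.9,.046),("top","case",149.9,214.9,0),("side","case",238,207.3,0),("top","tin",235.7,223.3,.0225),("side","tin",259.8,259.6,.0225),("top","bhook",204.8,327.8,.046),("side","bhook",212.3,301.4,.046),("top","bay",197.8,214.4,.01),("side","bay",253.2,226.8,.01)]:
    print(n,q,onplane(n,r,c,z).round(4))
E
```

```text
top red_hook [0.59   0.1402 0.046 ]
side red_hook [0.5968 0.1494 0.046 ]
top case [0.7652 0.1552 0.    ]
side case [ 0.748   0.1529 -0.    ]
top tin [0.5043 0.1293 0.0225]
side tin [0.513  0.1213 0.0225]
top bhook [ 0.5879 -0.177   0.046 ]
side bhook [ 0.5829 -0.1611  0.046 ]
top bay [0.6179 0.1563 0.01  ]
side bay [0.6249 0.1665 0.01  ]
```

Run:
```python
import cv2
a=cv2.imread("pics/top0.png")[100:260,160:280]; cv2.imwrite("pics/tz.png",cv2.resize(a,None,fx=5,fy=5,interpolation=2)[:, :][:800])
cv2.imwrite("pics/tz.png",cv2.resize(cv2.imread("pics/top0.png")[105:255,140:300],None,fx=4,fy=4,interpolation=2))
cv2.imwrite("pics/sz.png",cv2.resize(cv2.imread("pics/side0.png")[190:290,160:290],None,fx=6,fy=6,interpolation=2))
```

```text
(no output)
```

View pics/tz.png

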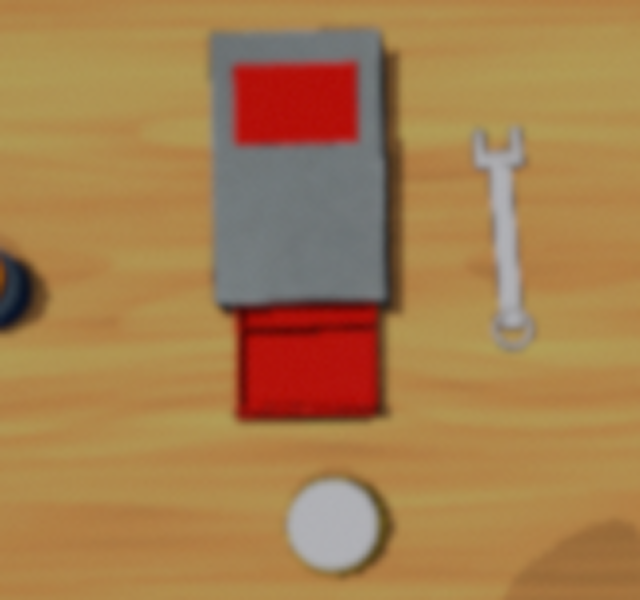

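View pics/sz.png

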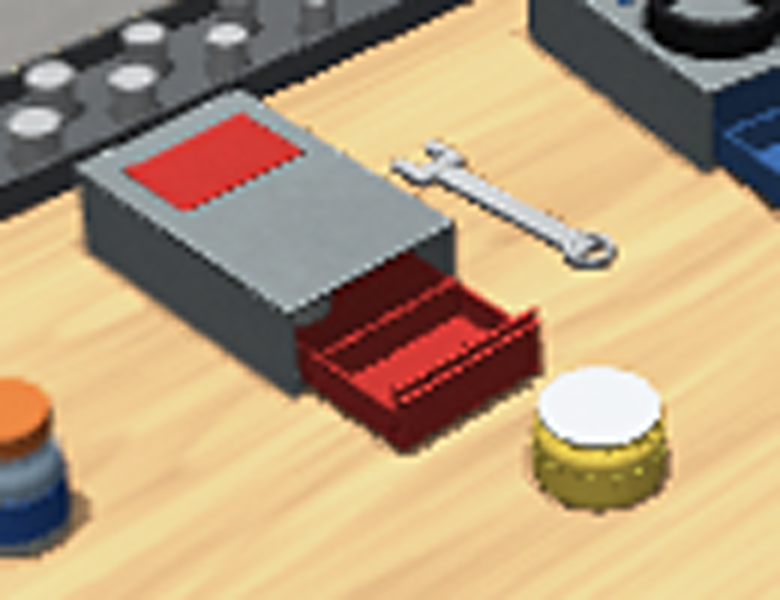

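Run:
```python
from h import *
f=lambda u,v,z:onplane("top",105+v/4-.4,140+u/4-.4,z)
C=np.array([f(211,33,.062),f(380,31,.062),f(387,302,.062),f(217,305,.062)])  # rear-left, rear-right, front-right, front-left
print(C.round(4))
# rigid 2D fit
M=np.array([[.1,.062],[.1,-.062],[-.1,-.062],[-.1,.062]])
m=C[:,:2].mean(0);A=M.T@(C[:,:2]-m);y=np.arctan2(A[0,1]-A[1,0],A[0,0]+A[1,1]);print("case",m,y)
print("resid",(C[:,:2]-m-M@np.array([[np.cos(y),np.sin(y)],[-np.sin(y),np.cos(y)]])).round(4).tolist())
print("tin lid",f(333,525,.045), "lip out",f(240,416,.02),f(379,413,.02),f(240,416,.04),f(379,413,.04))
print("crosswall",f(248,329,.034),f(375,325,.034))
g=lambda u,v,z:onplane("side",190+v/6-.4,160+u/6-.4,z)
C=np.array([g(238,92,.062),g(455,226,.062),g(290,315,.062),g(80,168,.062)])
print("side roof rr,fr,fl,rl",C.round(4))
print("side tin lid",g(600,406,.045)," hook edge",g(396,397,.046),g(537,314,.046))
```

```text
[[0.8625 0.2132 0.062 ]
 [0.8625 0.0901 0.062 ]
 [0.6623 0.087  0.062 ]
 [0.6621 0.2091 0.062 ]]
case [0.76234524 0.14982845] 0.013232844220358045
resid [[0.001, 0.0], [-0.0007, 0.0009], [-0.0008, 0.0005], [0.0005, -0.0014]]
tin lid [0.50317349 0.12848939 0.045     ] lip out [0.5854437  0.19883113 0.02      ] [0.58593702 0.09649383 0.02      ] [0.58361855 0.19592713 0.04      ] [0.58410483 0.0950507  0.04      ]
crosswall [0.64814604 0.1908562  0.034     ] [0.64962675 0.09783261 0.034     ]
side roof rr,fr,fl,rl [[0.8616 0.0961 0.062 ]
 [0.6621 0.0933 0.062 ]
 [0.6612 0.2144 0.062 ]
 [0.8594 0.2154 0.062 ]]
side tin lid [0.50268661 0.1315114  0.045     ]  hook edge [0.58258056 0.20606476 0.046     ] [0.58418908 0.10161778 0.046     ]
```

Run:
```python
from h import *
s=telemetry.get_state();R=Ro.from_euler('xyz',s['ee_rot']).as_matrix();print(R.round(4))
```

```text
[[ 0.000e+00 -9.659e-01 -2.588e-01]
 [-1.000e-04 -2.588e-01  9.659e-01]
 [-1.000e+00 -0.000e+00 -1.000e-04]]
```

Request:
play_rows(steps=[{"gripper": 0.45,"ax": -1},{"gripper": 0.45,"ax": -1},{"gripper": 0.45,"ax": -1},{"gripper": 0.45,"ax": -1},{"gripper": 0.45,"ax": -1},{"gripper": 0.45,"ax": -1},{"gripper": 0.45,"ax": -1},{"gripper": 0.45,"ax": -1},{"gripper": 0.45,"ax": -1},{"gripper": 0.45,"ax": -1},{"gripper": 0.45,"ax": -1},{"gripper": 0.45,"ax": -1},{"gripper": 0.45,"ax": -0.5}])

```text
invalid input
```

Request:
play_rows(steps=[{"ty": -1,"tz": -1},{"ty": -1,"tz": -1},{"ty": -1,"tz": -1},{"ty": -1,"tz": -1},{"ty": -1,"tz": -1},{"ty": -1,"tz": -1},{"ty": -1,"tz": -1},{"ty": -1,"tz": -1},{"ty": -1,"tz": -1},{"ty": -1,"tz": -1},{"ty": -1,"tz": -1},{"ty": -1,"tz": -1},{"ty": -1,"tz": -1},{},{}])

```text
invalid input
```

Request:
play_rows(steps=[{"gripper": 0.45,"tx": 0,"ty": 0,"tz": 0,"ax": -1,"ay": 0,"az": 0},{"gripper": 0.45,"tx": 0,"ty": 0,"tz": 0,"ax": -1,"ay": 0,"az": 0},{"gripper": 0.45,"tx": 0,"ty": 0,"tz": 0,"ax": -1,"ay": 0,"az": 0},{"gripper": 0.45,"tx": 0,"ty": 0,"tz": 0,"ax": -1,"ay": 0,"az": 0},{"gripper": 0.45,"tx": 0,"ty": 0,"tz": 0,"ax": -1,"ay": 0,"az": 0},{"gripper": 0.45,"tx": 0,"ty": 0,"tz": 0,"ax": -1,"ay": 0,"az": 0},{"gripper": 0.45,"tx": 0,"ty": 0,"tz": 0,"ax": -1,"ay": 0,"az": 0},{"gripper": 0.45,"tx": 0,"ty": 0,"tz": 0,"ax": -1,"ay": 0,"az": 0},{"gripper": 0.45,"tx": 0,"ty": 0,"tz": 0,"ax": -1,"ay": 0,"az": 0},{"gripper": 0.45,"tx": 0,"ty": 0,"tz": 0,"ax": -1,"ay": 0,"az": 0},{"gripper": 0.45,"tx": 0,"ty": 0,"tz": 0,"ax": -1,"ay": 0,"az": 0},{"gripper": 0.45,"tx": 0,"ty": 0,"tz": 0,"ax": -1,"ay": 0,"az": 0},{"gripper": 0.45,"tx": 0,"ty": 0,"tz": 0,"ax": -0.5,"ay": 0,"az": 0}])

```text
t: 1.78
eef_pos: [0.1747, -0.652, 0.4047]
ee_rot: [2.055, 1.571, -1.08]
force: [0.0, -0.1, -0.4]
width: 0.0395
```

Request:
play_rows(steps=[{"gripper": 0.45,"tx": 0,"ty": -1,"tz": -1,"ax": 0,"ay": 0,"az": 0},{"gripper": 0.45,"tx": 0,"ty": -1,"tz": -1,"ax": 0,"ay": 0,"az": 0},{"gripper": 0.45,"tx": 0,"ty": -1,"tz": -1,"ax": 0,"ay": 0,"az": 0},{"gripper": 0.45,"tx": 0,"ty": -1,"tz": -1,"ax": 0,"ay": 0,"az": 0},{"gripper": 0.45,"tx": 0,"ty": -1,"tz": -1,"ax": 0,"ay": 0,"az": 0},{"gripper": 0.45,"tx": 0,"ty": -1,"tz": -1,"ax": 0,"ay": 0,"az": 0},{"gripper": 0.45,"tx": 0,"ty": -1,"tz": -1,"ax": 0,"ay": 0,"az": 0},{"gripper": 0.45,"tx": 0,"ty": -1,"tz": -1,"ax": 0,"ay": 0,"az": 0},{"gripper": 0.45,"tx": 0,"ty": -1,"tz": -1,"ax": 0,"ay": 0,"az": 0},{"gripper": 0.45,"tx": 0,"ty": -1,"tz": -1,"ax": 0,"ay": 0,"az": 0},{"gripper": 0.45,"tx": 0,"ty": -1,"tz": -1,"ax": 0,"ay": 0,"az": 0},{"gripper": 0.45,"tx": 0,"ty": -1,"tz": -1,"ax": 0,"ay": 0,"az": 0},{"gripper": 0.45,"tx": 0,"ty": -1,"tz": -1,"ax": 0,"ay": 0,"az": 0},{"gripper": 0.45,"tx": 0,"ty": 0,"tz": 0,"ax": 0,"ay": 0,"az": 0}])

```text
t: 2.95
eef_pos: [0.5032, -0.3236, 0.4046]
ee_rot: [-3.116, 1.57, 0.029]
force: [-0.0, 0.8, 1.0]
width: 0.0397
```

Run:
```python
from h import *
s=telemetry.get_state();print(Ro.from_euler('xyz',s['ee_rot']).as_matrix().round(3),s['q'].round(3),s['eef_pos'])
```

```text
[[ 0.001  0.004 -1.   ]
 [ 0.    -1.    -0.004]
 [-1.    -0.    -0.001]] [-0.245  0.233 -0.164 -0.    -1.172  0.249] [ 0.50317966 -0.32355474  0.40464151]
```

Request:
play_rows(steps=[{"gripper": 0.45,"tx": 0,"ty": -1,"tz": 0,"ax": 0,"ay": 0,"az": 0},{"gripper": 0.45,"tx": 0,"ty": -1,"tz": 0,"ax": 0,"ay": 0,"az": 0},{"gripper": 0.45,"tx": 0,"ty": -1,"tz": 0,"ax": 0,"ay": 0,"az": 0},{"gripper": 0.45,"tx": 0,"ty": -1,"tz": 0,"ax": 0,"ay": 0,"az": 0},{"gripper": 0.45,"tx": 0,"ty": -1,"tz": 0,"ax": 0,"ay": 0,"az": 0},{"gripper": 0.45,"tx": 0,"ty": -1,"tz": 0,"ax": 0,"ay": 0,"az": 0},{"gripper": 0.45,"tx": 0,"ty": -1,"tz": 0,"ax": 0,"ay": 0,"az": 0},{"gripper": 0.45,"tx": 0,"ty": -1,"tz": 0,"ax": 0,"ay": 0,"az": 0},{"gripper": 0.45,"tx": 0,"ty": -1,"tz": 0,"ax": 0,"ay": 0,"az": 0},{"gripper": 0.45,"tx": 0,"ty": -1,"tz": 0,"ax": 0,"ay": 0,"az": 0},{"gripper": 0.45,"tx": 0,"ty": -1,"tz": 0,"ax": 0,"ay": 0,"az": 0},{"gripper": 0.45,"tx": 0,"ty": -1,"tz": 0,"ax": 0,"ay": 0,"az": 0},{"gripper": 0.45,"tx": 0,"ty": -1,"tz": 0,"ax": 0,"ay": 0,"az": 0},{"gripper": 0.45,"tx": 0,"ty": -1,"tz": 0,"ax": 0,"ay": 0,"az": 0},{"gripper": 0.45,"tx": 0,"ty": -1,"tz": 0,"ax": 0,"ay": 0,"az": 0},{"gripper": 0.45,"tx": 0,"ty": -1,"tz": 0,"ax": 0,"ay": 0,"az": 0},{"gripper": 0.45,"tx": 0,"ty": -1,"tz": 0,"ax": 0,"ay": 0,"az": 0},{"gripper": 0.45,"tx": 0,"ty": -1,"tz": 0,"ax": 0,"ay": 0,"az": 0},{"gripper": 0.45,"tx": 0,"ty": -1,"tz": 0,"ax": 0,"ay": 0,"az": 0},{"gripper": 0.45,"tx": 0,"ty": -1,"tz": 0,"ax": 0,"ay": 0,"az": 0}])

```text
t: 4.62
eef_pos: [0.4995, 0.1742, 0.4049]
ee_rot: [-2.465, 1.57, 0.677]
force: [0.9, 0.9, 0.5]
width: 0.0393
```

Request:
play_rows(steps=[{"gripper": 0.45,"tx": 0,"ty": -1,"tz": 0,"ax": 0,"ay": 0,"az": 0},{"gripper": 0.45,"tx": 0,"ty": -0.7,"tz": 0,"ax": 0,"ay": 0,"az": 0},{"gripper": 0.45,"tx": 0.5,"ty": 0,"tz": 0,"ax": 0,"ay": 0,"az": 0},{"gripper": 0.45,"tx": 1,"ty": 0,"tz": 0,"ax": 0,"ay": 0,"az": 0},{"gripper": 0.45,"tx": 1,"ty": 0,"tz": 0,"ax": 0,"ay": 0,"az": 0},{"gripper": 0.45,"tx": 1,"ty": 0,"tz": 0,"ax": 0,"ay": 0,"az": 0},{"gripper": 0.45,"tx": 1,"ty": 0,"tz": 0,"ax": 0,"ay": 0,"az": 0},{"gripper": 0.45,"tx": 0,"ty": 0,"tz": 0,"ax": 0,"ay": 0,"az": 0}])

```text
t: 5.28
eef_pos: [0.4982, 0.2144, 0.2877]
ee_rot: [0.595, 1.563, -2.548]
force: [-0.9, -0.7, -0.2]
width: 0.0399
```

Run:
```python
from h import *
s=telemetry.get_state();print(s['t'],s['q'].round(3),s['eef_pos'],s['force'],s['width'])
for n,(a,b,c,d) in {"top":(105,265,140,300),"side":(160,300,150,320)}.items():
    im=optics.grab_frame(n)[a:b,c:d,::-1]; cv2.imwrite(f"pics/{n}1.png",cv2.resize(im,None,fx=3.7,fy=3.7,interpolation=2))
```

```text
5.2833 [ 0.767  0.252 -0.433 -0.002 -0.893 -0.767] [0.49818932 0.21442299 0.28774996] [-0.89837825 -0.67596345 -0.18277217] 0.0399009615869433
```

View pics/side1.png

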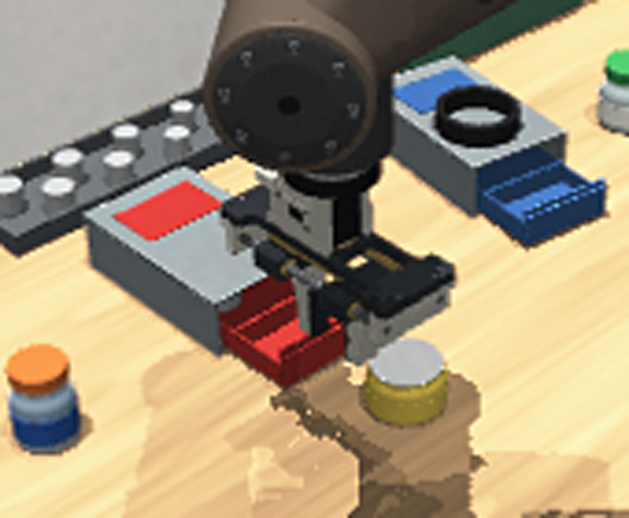

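View pics/top1.png

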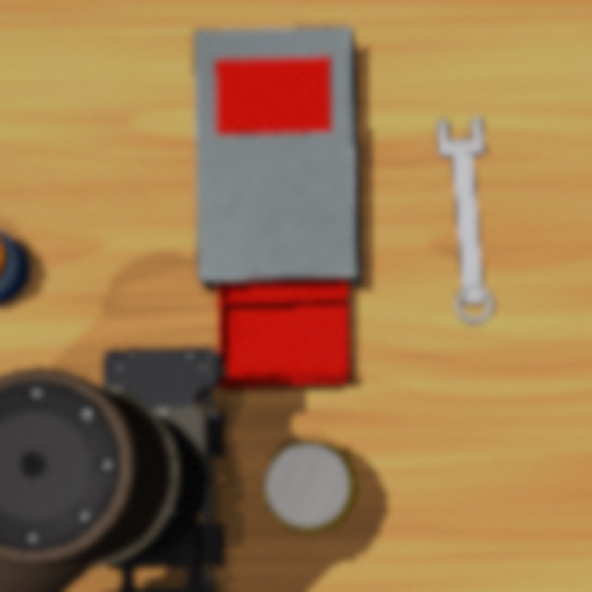

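Request:
play_rows(steps=[{"gripper": 0.45,"tx": 1,"ty": 0,"tz": -0.2,"ax": 0,"ay": 0,"az": 0},{"gripper": 0.45,"tx": 1,"ty": 0,"tz": 0,"ax": 0,"ay": 0,"az": 0},{"gripper": 0.45,"tx": 1,"ty": 0,"tz": 0,"ax": 0,"ay": 0,"az": 0},{"gripper": 0.45,"tx": 0.5,"ty": 0,"tz": 0,"ax": 0,"ay": 0,"az": 0},{"gripper": 0.45,"tx": 0.3,"ty": 0,"tz": 0,"ax": 0,"ay": 0,"az": 0},{"gripper": 0.45,"tx": 0,"ty": 0,"tz": 0,"ax": 0,"ay": 0,"az": 0},{"gripper": 0.45,"tx": 0,"ty": 0,"tz": 0,"ax": 0,"ay": 0,"az": 0}])

```text
t: 5.97
eef_pos: [0.5054, 0.2161, 0.1985]
ee_rot: [-2.576, 1.569, 0.566]
force: [-0.1, -0.4, 0.4]
width: 0.0397
```

Run:
```python
from h import *
s=telemetry.get_state();print(Ro.from_euler('xyz',s['ee_rot']).as_matrix().round(3),s['t'],s['q'].round(3),s['eef_pos'],s['force'],s['width'])
```

```text
[[ 0.002  0.    -1.   ]
 [ 0.001 -1.    -0.   ]
 [-1.    -0.001 -0.002]] 5.9667 [ 0.761  0.378 -0.51   0.001 -0.681 -0.761] [0.50539207 0.2160668  0.19854968] [-0.07514367 -0.35319742  0.37235417] 0.03968464790250716
```

Request:
play_rows(steps=[{"gripper": 0.45,"tx": 0.25,"ty": 0.2,"tz": 0,"ax": 0,"ay": 0,"az": 0},{"gripper": 0.45,"tx": 0,"ty": 0.2,"tz": 0,"ax": 0,"ay": 0,"az": 0},{"gripper": 0.45,"tx": 0,"ty": 0.2,"tz": 0,"ax": 0,"ay": 0,"az": 0},{"gripper": 0.45,"tx": 0,"ty": 0.2,"tz": 0,"ax": 0,"ay": 0,"az": 0},{"gripper": 0.45,"tx": 0,"ty": 0.2,"tz": 0,"ax": 0,"ay": 0,"az": 0},{"gripper": 0.45,"tx": 0,"ty": 0.2,"tz": 0,"ax": 0,"ay": 0,"az": 0},{"gripper": 0.45,"tx": 0,"ty": 0.2,"tz": 0,"ax": 0,"ay": 0,"az": 0},{"gripper": 0.45,"tx": 0,"ty": 0.2,"tz": 0,"ax": 0,"ay": 0,"az": 0},{"gripper": 0.45,"tx": 0,"ty": 0.2,"tz": 0,"ax": 0,"ay": 0,"az": 0},{"gripper": 0.45,"tx": 0,"ty": 0.2,"tz": 0,"ax": 0,"ay": 0,"az": 0},{"gripper": 0.45,"tx": 0,"ty": 0.2,"tz": 0,"ax": 0,"ay": 0,"az": 0},{"gripper": 0.45,"tx": 0,"ty": 0.2,"tz": 0,"ax": 0,"ay": 0,"az": 0}])

```text
t: 6.97
eef_pos: [0.5048, 0.1552, 0.191]
ee_rot: [-2.375, 1.57, 0.767]
force: [-0.2, 1.5, 0.3]
width: 0.0393
```

Run:
```python
from h import *
s=telemetry.get_state();print(s['t'],s['eef_pos'],s['force'],s['width'])
for n,(a,b,c,d) in {"side":(160,300,150,320)}.items():
    im=optics.grab_frame(n)[a:b,c:d,::-1]; cv2.imwrite(f"pics/{n}2.png",cv2.resize(im,None,fx=3.7,fy=3.7,interpolation=2))
```

```text
6.9667 [0.50480038 0.1552359  0.19097541] [-0.17133014  1.54554053  0.2647963 ] 0.03925371851550916
```

View pics/side2.png

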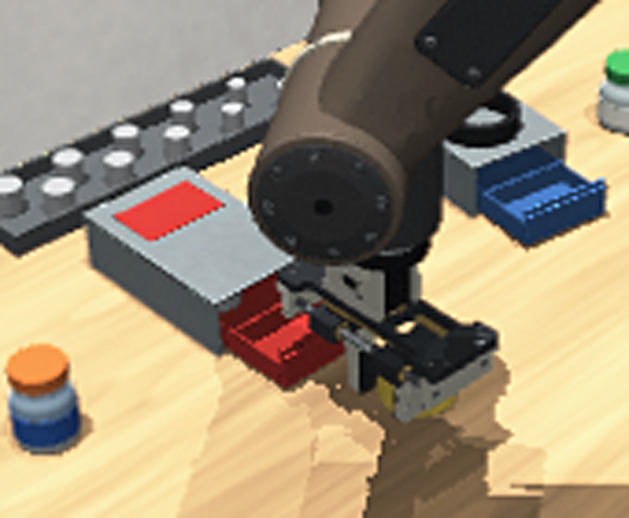

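Request:
play_rows(steps=[{"gripper": 0.45,"tx": 0,"ty": 0.25,"tz": 0,"ax": 0,"ay": 0,"az": 0},{"gripper": 0.45,"tx": 0,"ty": 0.25,"tz": 0,"ax": 0,"ay": 0,"az": 0},{"gripper": 0.45,"tx": 0,"ty": 0.25,"tz": 0,"ax": 0,"ay": 0,"az": 0},{"gripper": 0.45,"tx": 0,"ty": 0.25,"tz": 0,"ax": 0,"ay": 0,"az": 0},{"gripper": 0.45,"tx": 0,"ty": 0.25,"tz": 0,"ax": 0,"ay": 0,"az": 0},{"gripper": 0.45,"tx": 0,"ty": 0.25,"tz": 0,"ax": 0,"ay": 0,"az": 0},{"gripper": 0.45,"tx": 0,"ty": 0.25,"tz": 0,"ax": 0,"ay": 0,"az": 0},{"gripper": 0.45,"tx": 0,"ty": 0.25,"tz": 0,"ax": 0,"ay": 0,"az": 0},{"gripper": 0.45,"tx": 0,"ty": 0.25,"tz": 0,"ax": 0,"ay": 0,"az": 0},{"gripper": 0.45,"tx": 0,"ty": 0.25,"tz": 0,"ax": 0,"ay": 0,"az": 0},{"gripper": 0.45,"tx": 0,"ty": 0.25,"tz": 0,"ax": 0,"ay": 0,"az": 0},{"gripper": 0.45,"tx": 0,"ty": 0.25,"tz": 0,"ax": 0,"ay": 0,"az": 0},{"gripper": 0.45,"tx": 0,"ty": 0.25,"tz": 0,"ax": 0,"ay": 0,"az": 0},{"gripper": 0.45,"tx": 0,"ty": 0.25,"tz": 0,"ax": 0,"ay": 0,"az": 0},{"gripper": 0.45,"tx": 0,"ty": 0.15,"tz": 0,"ax": 0,"ay": 0,"az": 0},{"gripper": 0.45,"tx": 0,"ty": 0.05,"tz": 0,"ax": 0,"ay": 0,"az": 0}])

```text
t: 8.35
eef_pos: [0.5046, 0.0624, 0.1909]
ee_rot: [0.315, 1.571, -2.828]
force: [0.5, 1.3, 0.7]
width: 0.0391
```

Request:
play_rows(steps=[{"gripper": 0.45,"tx": 0,"ty": 0,"tz": 0,"ax": 0,"ay": 0,"az": 0},{"gripper": 0.45,"tx": 0,"ty": -0.2,"tz": 0,"ax": 0,"ay": 0,"az": 0},{"gripper": 0.45,"tx": 0,"ty": -0.4,"tz": 0,"ax": 0,"ay": 0,"az": 0},{"gripper": 0.45,"tx": 0,"ty": -0.4,"tz": 0,"ax": 0,"ay": 0,"az": 0},{"gripper": 0.45,"tx": -1,"ty": 0,"tz": 0,"ax": 0,"ay": 0,"az": 0},{"gripper": 0,"tx": -1,"ty": 0,"tz": 0,"ax": 0,"ay": 0,"az": 0},{"gripper": 0,"tx": -1,"ty": 0,"tz": 0,"ax": 0,"ay": 0,"az": 0},{"gripper": 0,"tx": -0.6,"ty": -0.5,"tz": 0,"ax": 0,"ay": 0,"az": 0},{"gripper": 0,"tx": 0,"ty": -1,"tz": 0,"ax": 0,"ay": 0,"az": 0},{"gripper": 0,"tx": 0,"ty": -1,"tz": 0,"ax": 0,"ay": 0,"az": 0},{"gripper": 0,"tx": 0,"ty": -1,"tz": 0,"ax": 0,"ay": 0,"az": 0},{"gripper": 0,"tx": 0,"ty": -1,"tz": 0,"ax": 0,"ay": 0,"az": 0},{"gripper": 0,"tx": 0,"ty": 0,"tz": 0,"ax": 0,"ay": 0,"az": 0}])

```text
t: 9.43
eef_pos: [0.5048, 0.2052, 0.2812]
ee_rot: [-2.589, 1.569, 0.556]
force: [-0.1, 1.2, 0.5]
width: 0.0005
```

Run:
```python
from h import *
s=telemetry.get_state();print(s['t'],s['eef_pos'],s['force'],s['width'])
for n,(a,b,c,d) in {"top":(105,265,140,300),"side":(160,300,150,320)}.items():
    im=optics.grab_frame(n)[a:b,c:d,::-1]; cv2.imwrite(f"pics/{n}3.png",cv2.resize(im,None,fx=3.7,fy=3.7,interpolation=2))
    r=finder.pinpoint("tin_mid",n); print([(onplane(n,*x["location"],.0225).round(4),round(x["confidence"],2)) for x in r[:2]])
```

```text
9.4333 [0.50484993 0.20517186 0.28118519] [-0.07717794  1.21554006  0.53843422] 0.0004966989489468981
[(array([0.6881, 0.3863, 0.0225]), 0.68), (array([0.5041, 0.0195, 0.0225]), 0.65)]
[(array([0.4981, 0.0267, 0.0225]), 0.57)]
```

View pics/side3.png

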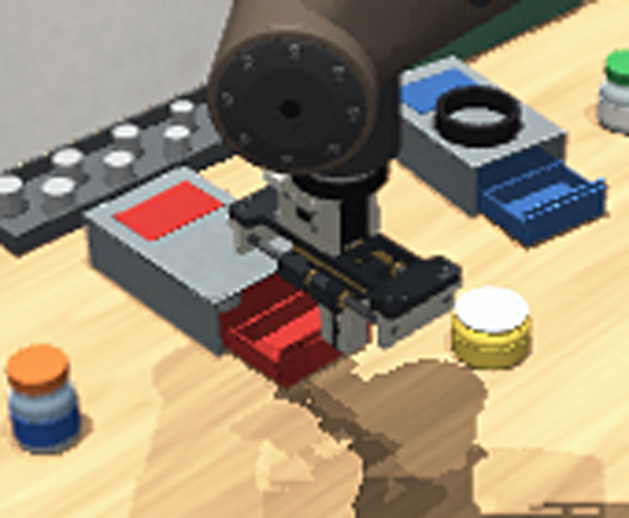

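View pics/top3.png

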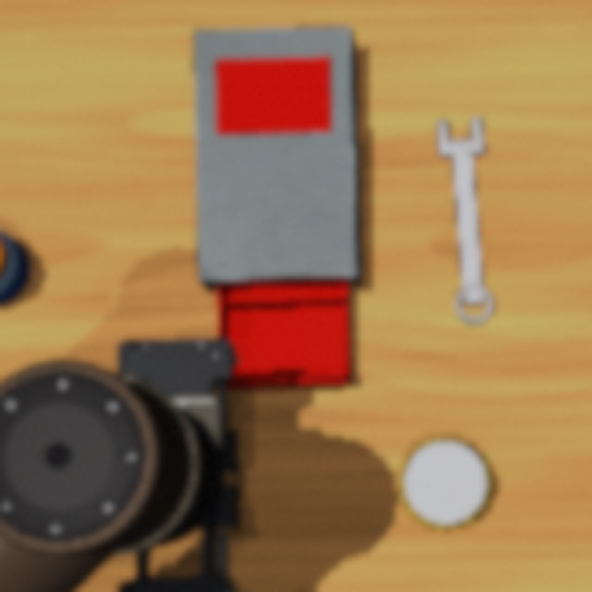

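Request:
play_rows(steps=[{"gripper": 0,"tx": 0,"ty": 0,"tz": 0,"ax": 1,"ay": 0,"az": 0},{"gripper": 0,"tx": 0,"ty": 0,"tz": 0,"ax": 1,"ay": 0,"az": 0},{"gripper": 0,"tx": 0,"ty": 0,"tz": 0,"ax": 1,"ay": 0,"az": 0},{"gripper": 0,"tx": 0,"ty": 0,"tz": 0,"ax": 1,"ay": 0,"az": 0},{"gripper": 0,"tx": 0,"ty": 0,"tz": 0,"ax": 1,"ay": 0,"az": 0},{"gripper": 0,"tx": 0,"ty": 0,"tz": 0,"ax": 1,"ay": 0,"az": 0},{"gripper": 0,"tx": 0,"ty": 0,"tz": 0,"ax": 1,"ay": 0,"az": 0},{"gripper": 0,"tx": 0,"ty": 0,"tz": 0,"ax": 1,"ay": 0,"az": 0},{"gripper": 0,"tx": 0,"ty": 0,"tz": 0,"ax": 1,"ay": 0,"az": 0},{"gripper": 0,"tx": 0,"ty": 0,"tz": 0,"ax": 1,"ay": 0,"az": 0},{"gripper": 0,"tx": 0,"ty": 0,"tz": 0,"ax": 1,"ay": 0,"az": 0},{"gripper": 0,"tx": 0,"ty": 0,"tz": 0,"ax": 1,"ay": 0,"az": 0},{"gripper": 0,"tx": 0,"ty": 0,"tz": 0,"ax": 1,"ay": 0,"az": 0},{"gripper": 0,"tx": 0,"ty": 0,"tz": 0,"ax": 1,"ay": 0,"az": 0},{"gripper": 0,"tx": 0,"ty": 0,"tz": 0,"ax": 0.9,"ay": 0,"az": 0},{"gripper": 0,"tx": 0,"ty": 0,"tz": 0,"ax": 0,"ay": 0,"az": 0}])

```text
t: 10.97
eef_pos: [0.5046, 0.1998, 0.2809]
ee_rot: [2.085, 1.571, -2.622]
force: [-0.1, -0.6, 0.2]
width: 0.0002
```

Request:
play_rows(steps=[{"gripper": 0,"tx": 0,"ty": -0.8,"tz": -0.4,"ax": 0,"ay": 0,"az": 0},{"gripper": 0,"tx": 0,"ty": -0.8,"tz": -0.4,"ax": 0,"ay": 0,"az": 0},{"gripper": 0,"tx": 0,"ty": -0.8,"tz": -0.4,"ax": 0,"ay": 0,"az": 0},{"gripper": 0,"tx": 0,"ty": -0.8,"tz": -0.4,"ax": 0,"ay": 0,"az": 0},{"gripper": 0,"tx": 0,"ty": -0.8,"tz": -0.4,"ax": 0,"ay": 0,"az": 0},{"gripper": 0,"tx": 0,"ty": -0.7,"tz": -0.2,"ax": 0,"ay": 0,"az": 0},{"gripper": 0,"tx": 0,"ty": 0,"tz": 0,"ax": 0,"ay": 0,"az": 0},{"gripper": 0,"tx": 0,"ty": 0,"tz": 0,"ax": 0,"ay": 0,"az": 0}])

```text
t: 11.63
eef_pos: [0.6231, 0.1458, 0.2803]
ee_rot: [1.95, 1.57, -2.751]
force: [-0.6, 1.0, 0.0]
width: 0.0005
```

Run:
```python
from h import *
s=telemetry.get_state();print(s['t'],s['eef_pos'],s['force'],s['width'],Ro.from_euler('xyz',s['ee_rot']).as_matrix().round(3))
for n,(a,b,c,d) in {"top":(105,265,140,300),"side":(160,300,150,320)}.items():
    im=optics.grab_frame(n)[a:b,c:d,::-1]; cv2.imwrite(f"pics/{n}4.png",cv2.resize(im,None,fx=3.7,fy=3.7,interpolation=2))
```

```text
11.6333 [0.62310412 0.1457762  0.28026885] [-0.59122278  0.99418913  0.01915675] 0.0005397341359833283 [[-0.001 -1.    -0.011]
 [-0.    -0.011  1.   ]
 [-1.     0.001 -0.   ]]
```

View pics/side4.png

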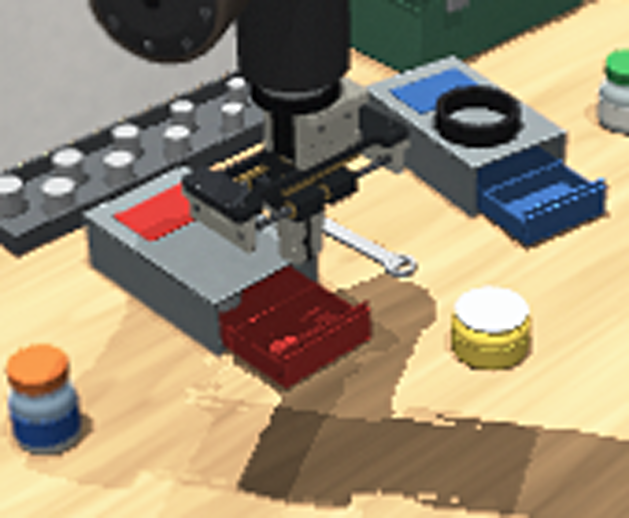

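View pics/top4.png

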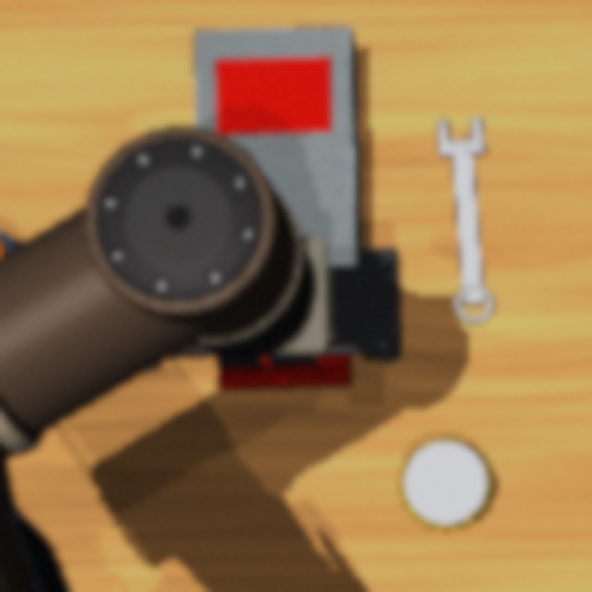

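Request:
play_rows(steps=[{"gripper": 0,"tx": 0.8,"ty": 0,"tz": 0.1,"ax": 0,"ay": 0,"az": 0},{"gripper": 0,"tx": 0.8,"ty": 0,"tz": 0,"ax": 0,"ay": 0,"az": 0},{"gripper": 0,"tx": 0.5,"ty": 0,"tz": 0,"ax": 0,"ay": 0,"az": 0},{"gripper": 0,"tx": 0.4,"ty": 0,"tz": 0,"ax": 0,"ay": 0,"az": 0},{"gripper": 0,"tx": 0.4,"ty": 0,"tz": 0,"ax": 0,"ay": 0,"az": 0},{"gripper": 0,"tx": 0.2,"ty": 0,"tz": 0,"ax": 0,"ay": 0,"az": 0},{"gripper": 0,"tx": 0,"ty": 0,"tz": 0,"ax": 0,"ay": 0,"az": 0},{"gripper": 0,"tx": 0,"ty": 0,"tz": 0,"ax": 0,"ay": 0,"az": 0}])

```text
t: 12.4
eef_pos: [0.6228, 0.1494, 0.2037]
ee_rot: [-1.896, 1.571, -0.315]
force: [-0.7, 0.2, 0.2]
width: 0.0003
```

Run:
```python
from h import *
s=telemetry.get_state();print(s['t'],s['eef_pos'],s['force'],s['width'])
for n,(a,b,c,d) in {"side":(190,290,160,290)}.items():
    im=optics.grab_frame(n)[a:b,c:d,::-1]; cv2.imwrite(f"pics/{n}5.png",cv2.resize(im,None,fx=5,fy=5,interpolation=2))
```

```text
12.4 [0.62280387 0.14941824 0.20369123] [-0.66540006  0.16696648  0.2474124 ] 0.0003097087307448317
```

View pics/side5.png

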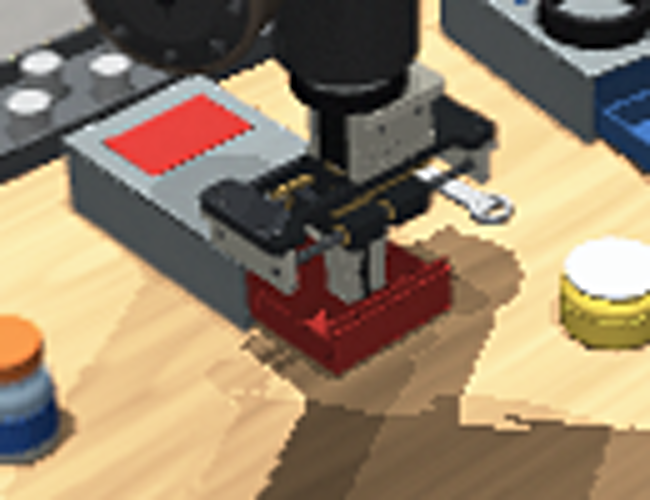

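Request:
play_rows(steps=[{"gripper": 0,"tx": 0.1,"ty": 0.2,"tz": 0,"ax": 0,"ay": 0,"az": 0},{"gripper": 0,"tx": 0,"ty": 0.2,"tz": 0,"ax": 0,"ay": 0,"az": 0},{"gripper": 0,"tx": 0,"ty": 0.2,"tz": 0,"ax": 0,"ay": 0,"az": 0},{"gripper": 0,"tx": 0,"ty": 0.1,"tz": 0,"ax": 0,"ay": 0,"az": 0},{"gripper": 0,"tx": 0,"ty": 0.1,"tz": 0,"ax": 0,"ay": 0,"az": 0},{"gripper": 0,"tx": 0,"ty": 0.1,"tz": 0,"ax": 0,"ay": 0,"az": 0},{"gripper": 0,"tx": 0,"ty": 0.1,"tz": 0,"ax": 0,"ay": 0,"az": 0},{"gripper": 0,"tx": 0,"ty": 0.1,"tz": 0,"ax": 0,"ay": 0,"az": 0},{"gripper": 0,"tx": 0,"ty": 0.15,"tz": 0,"ax": 0,"ay": 0,"az": 0},{"gripper": 0,"tx": 0,"ty": 0.15,"tz": 0,"ax": 0,"ay": 0,"az": 0},{"gripper": 0,"tx": 0,"ty": 0.15,"tz": 0,"ax": 0,"ay": 0,"az": 0},{"gripper": 0,"tx": 0,"ty": 0.15,"tz": 0,"ax": 0,"ay": 0,"az": 0}])

```text
t: 13.45
eef_pos: [0.58, 0.1489, 0.2012]
ee_rot: [-1.133, 1.57, 0.448]
force: [3.1, -1.5, 2.3]
width: 0.0001
```

Run:
```python
from h import *
s=telemetry.get_state();print(s['t'],s['eef_pos'],s['force'],s['width'])
for n,(a,b,c,d) in {"side":(190,290,160,290)}.items():
    im=optics.grab_frame(n)[a:b,c:d,::-1]; cv2.imwrite(f"pics/{n}6.png",cv2.resize(im,None,fx=5,fy=5,interpolation=2))
```

```text
13.45 [0.58003963 0.14889822 0.20120203] [ 3.06849711 -1.46778526  2.2513151 ] 0.0001381613909579048
```

View pics/side6.png

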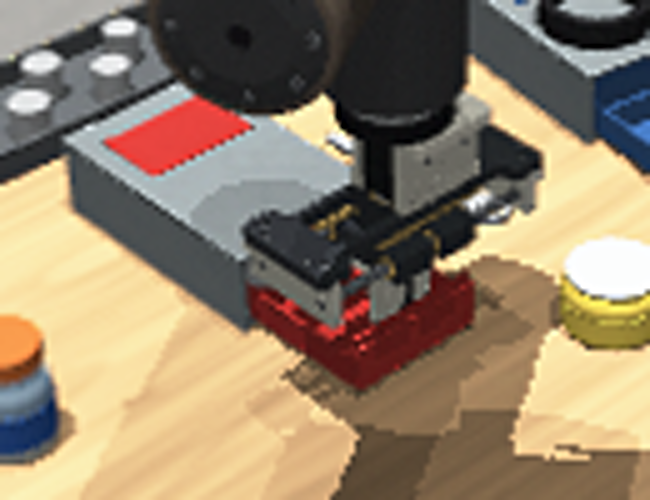

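Request:
play_rows(steps=[{"gripper": 0,"tx": 0,"ty": 0.2,"tz": 0,"ax": 0,"ay": 0,"az": 0},{"gripper": 0,"tx": 0,"ty": 0.2,"tz": 0,"ax": 0,"ay": 0,"az": 0},{"gripper": 0,"tx": 0,"ty": 0.2,"tz": 0,"ax": 0,"ay": 0,"az": 0},{"gripper": 0,"tx": 0,"ty": 0.2,"tz": 0,"ax": 0,"ay": 0,"az": 0},{"gripper": 0,"tx": 0,"ty": 0.2,"tz": 0,"ax": 0,"ay": 0,"az": 0},{"gripper": 0,"tx": 0,"ty": 0.2,"tz": 0,"ax": 0,"ay": 0,"az": 0},{"gripper": 0,"tx": 0,"ty": 0.2,"tz": 0,"ax": 0,"ay": 0,"az": 0},{"gripper": 0,"tx": 0,"ty": 0.2,"tz": 0,"ax": 0,"ay": 0,"az": 0},{"gripper": 0,"tx": 0,"ty": 0.2,"tz": 0,"ax": 0,"ay": 0,"az": 0},{"gripper": 0,"tx": 0,"ty": 0.2,"tz": 0,"ax": 0,"ay": 0,"az": 0},{"gripper": 0,"tx": 0,"ty": 0.2,"tz": 0,"ax": 0,"ay": 0,"az": 0},{"gripper": 0,"tx": 0,"ty": 0.2,"tz": 0,"ax": 0,"ay": 0,"az": 0},{"gripper": 0,"tx": 0,"ty": 0.2,"tz": 0,"ax": 0,"ay": 0,"az": 0},{"gripper": 0,"tx": 0,"ty": 0.2,"tz": 0,"ax": 0,"ay": 0,"az": 0},{"gripper": 0,"tx": 0,"ty": 0.1,"tz": 0,"ax": 0,"ay": 0,"az": 0},{"gripper": 0,"tx": 0,"ty": 0.1,"tz": 0,"ax": 0,"ay": 0,"az": 0},{"gripper": 0,"tx": 0,"ty": 0.1,"tz": 0,"ax": 0,"ay": 0,"az": 0},{"gripper": 0,"tx": 0,"ty": 0.05,"tz": 0,"ax": 0,"ay": 0,"az": 0}])

```text
t: 15.0
eef_pos: [0.5011, 0.1479, 0.2008]
ee_rot: [1.992, 1.57, -2.71]
force: [3.1, -1.4, 2.0]
width: 0.0004
```

Request:
play_rows(steps=[{"gripper": 0,"tx": 0,"ty": 0.05,"tz": 0,"ax": 0,"ay": 0,"az": 0},{"gripper": 0,"tx": 0,"ty": 0.05,"tz": 0,"ax": 0,"ay": 0,"az": 0}])

```text
t: 15.17
eef_pos: [0.4993, 0.148, 0.2009]
ee_rot: [-1.514, 1.57, 0.068]
force: [11.1, -7.4, -5.5]
width: 0.0004
```

Request:
play_rows(steps=[{"gripper": 0,"tx": 0,"ty": 0.05,"tz": 0,"ax": 0,"ay": 0,"az": 0},{"gripper": 0,"tx": 0,"ty": 0.05,"tz": 0,"ax": 0,"ay": 0,"az": 0}])

```text
t: 15.33
eef_pos: [0.4985, 0.148, 0.2011]
ee_rot: [-1.419, 1.566, 0.163]
force: [23.5, -10.6, -12.8]
width: 0.0004
```

Request:
play_rows(steps=[{"gripper": 0,"tx": 0,"ty": -0.2,"tz": 0,"ax": 0,"ay": 0,"az": 0},{"gripper": 0,"tx": 0,"ty": -0.3,"tz": 0,"ax": 0,"ay": 0,"az": 0},{"gripper": 0,"tx": 0,"ty": -0.2,"tz": 0,"ax": 0,"ay": 0,"az": 0},{"gripper": 0,"tx": 0,"ty": 0,"tz": 0,"ax": 0,"ay": 0,"az": 0},{"gripper": 0,"tx": -0.5,"ty": 0,"tz": 0,"ax": 0,"ay": 0,"az": 0},{"gripper": 0,"tx": -0.8,"ty": 0,"tz": 0,"ax": 0,"ay": 0,"az": 0},{"gripper": 0,"tx": -1,"ty": 0,"tz": 0,"ax": 0,"ay": 0,"az": 0},{"gripper": 0,"tx": -1,"ty": 0,"tz": 0,"ax": 0,"ay": 0,"az": 0},{"gripper": 0,"tx": -1,"ty": 0,"tz": 0,"ax": 0,"ay": 0,"az": 0},{"gripper": 0,"tx": -1,"ty": 0,"tz": 0,"ax": 0,"ay": 0,"az": 0},{"gripper": 0,"tx": 0,"ty": 0,"tz": 1,"ax": 0,"ay": 0,"az": 0},{"gripper": 0,"tx": 0,"ty": 0,"tz": 1,"ax": 0,"ay": 0,"az": 0},{"gripper": 0,"tx": 0,"ty": 0,"tz": 1,"ax": 0,"ay": 0,"az": 0},{"gripper": 0,"tx": 0,"ty": 0,"tz": 1,"ax": 0,"ay": 0,"az": 0},{"gripper": 0,"tx": 0,"ty": 0,"tz": 1,"ax": 0,"ay": 0,"az": 0},{"gripper": 0,"tx": 0,"ty": 0,"tz": 1,"ax": 0,"ay": 0,"az": 0},{"gripper": 0,"tx": 0,"ty": 0,"tz": 0,"ax": 0,"ay": 0,"az": 0},{"gripper": 0,"tx": 0,"ty": 0,"tz": 0,"ax": 0,"ay": 0,"az": 0}])

```text
t: 16.83
eef_pos: [0.5119, 0.2991, 0.3327]
ee_rot: [2.097, 1.569, -2.603]
force: [0.1, -0.0, -0.3]
width: 0.0004
```

Run:
```python
from h import *
s=telemetry.get_state();print(s['t'],s['eef_pos'],s['force'],s['width'])
for n,(a,b,c,d) in {"top":(105,265,140,300),"side":(160,300,150,320)}.items():
    im=optics.grab_frame(n)[a:b,c:d,::-1]; cv2.imwrite(f"pics/{n}7.png",cv2.resize(im,None,fx=3.7,fy=3.7,interpolation=2))
    for q,z in (("red_hook",.046),("tin_mid",.0225),("bearing_mid",.017),("blue_hook",.046)):
        r=finder.pinpoint(q,n); print(q,[(x["location"],onplane(n,*x["location"],z).round(4),round(x["confidence"],2)) for x in r[:2]])
```

```text
16.8333 [0.5118682  0.29914033 0.33267744] [ 0.08491308 -0.00965998 -0.31074231] 0.00044674302089022183
red_hook [([241.3, 215.8], array([0.4879, 0.1487, 0.046 ]), 0.84), ([234.2, 258.9], array([0.506 , 0.0246, 0.046 ]), 0.27)]
tin_mid [([235.1, 260.3], array([0.5042, 0.021 , 0.0225]), 0.62)]
bearing_mid [([197.3, 211.6], array([0.6188, 0.1638, 0.017 ]), 0.64), ([177.7, 265.6], array([0.675 , 0.0028, 0.017 ]), 0.28)]
blue_hook [([204.4, 324.1], array([ 0.5893, -0.1663,  0.046 ]), 0.59), ([151.1, 217.1], array([0.7515, 0.1436, 0.046 ]), 0.32)]
red_hook [([259.8, 256.9], array([0.4986, 0.1474, 0.046 ]), 0.56)]
tin_mid [([249.1, 280.9], array([0.5038, 0.0304, 0.0225]), 0.92)]
bearing_mid [([251.7, 230.0], array([0.6168, 0.159 , 0.017 ]), 0.59), ([324.0, 161.3], array([0.505 , 0.5081, 0.017 ]), 0.51)]
blue_hook [([184.1, 319.7], array([ 0.6705, -0.3742,  0.046 ]), 0.71), ([209.9, 303.8], array([ 0.5875, -0.1799,  0.046 ]), 0.59)]
```

View pics/side7.png

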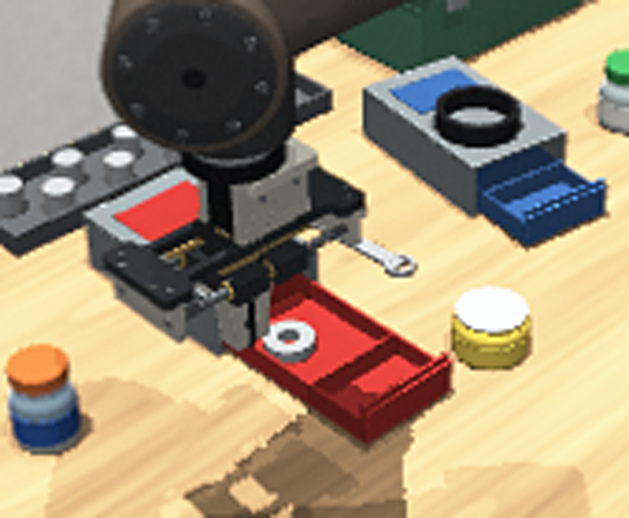

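View pics/top7.png

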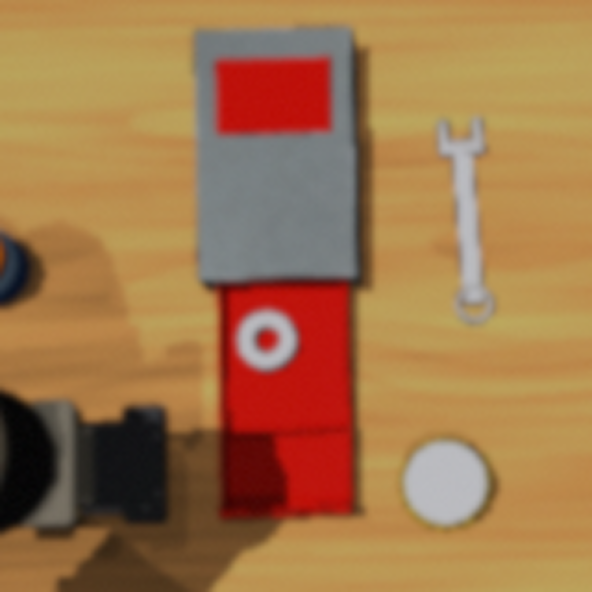

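Run:
```python
from h import *
f=lambda u,v,z:onplane("top",105+v/3.7-.4,140+u/3.7-.4,z).round(4)
im=cv2.imread("pics/top7.png")
g=lambda u,v,z:onplane("side",160+v/3.7-.4,150+u/3.7-.4,z).round(4)
print("top lip front",f(225,516,.01),f(355,514,.01),f(355,514,.04),"crosswall",f(300,432,.034))
print("side hook edge",g(366,410,.046),g(449,357,.046),"lip bottom corner",g(370,441,.0),"cw",g(315,385,.034),g(392,342,.034))
cv2.imwrite("pics/side8.png",cv2.resize(optics.grab_frame("side")[225:290,210:290,::-1],None,fx=9,fy=9,interpolation=2))
i=optics.grab_frame("top")
cv2.imwrite("pics/top8.png",cv2.resize(i[175:250,190:245,::-1],None,fx=8,fy=8,interpolation=2))
```

```text
top lip front [0.4814 0.198  0.01  ] [0.4811 0.0946 0.01  ] [0.4806 0.0925 0.04  ] crosswall [0.5458 0.1356 0.034 ]
side hook edge [0.4796 0.2014 0.046 ] [0.4809 0.1019 0.046 ] lip bottom corner [0.4868 0.1905 0.    ] cw [0.5439 0.2015 0.034 ] [0.541  0.1129 0.034 ]
```

View pics/side8.png

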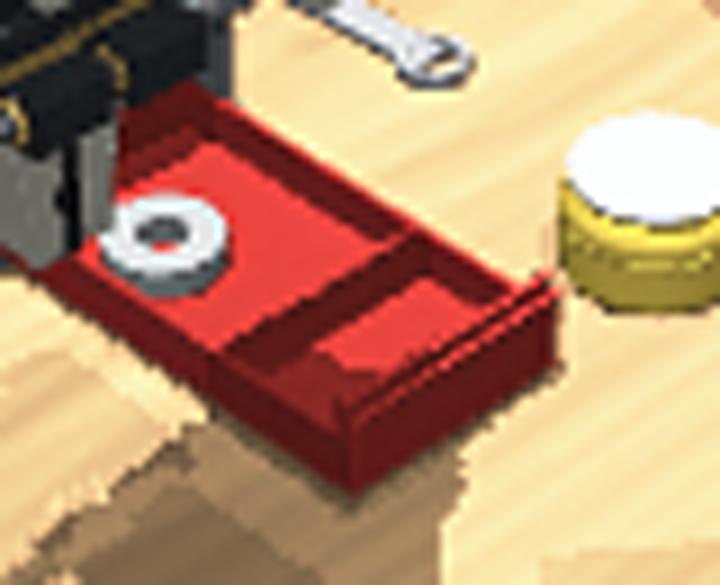

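View pics/top8.png

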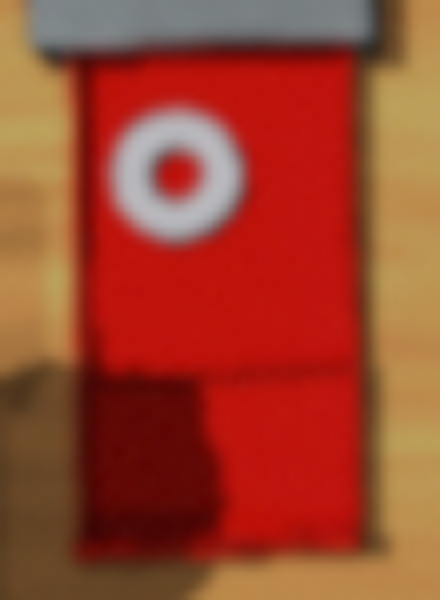

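```bash
python3 -c "
from station import job_done,telemetry
print(telemetry.get_state()['force']);print(job_done())"
```

```text
[0.32800563 0.0093282  0.15100242]
the job is handed in; nothing more can be done
None
```

I slid the tin aside and then drew the red tray out until it hit something solid, which I take to be its end stop. The job was handed in at about 17 s, with no verdict reported.

- **Tin:** I pushed it to the right with two partly open fingertips, using about 1.5 N. It stands upright at about (0.504, 0.022), roughly 125 mm to the right of the red case's centre line. The tray stayed where it was during this.
- **Tray:** I hooked the closed fingertips behind the red lip and pulled. The pull was steady at about 3 N, then rose sharply to about 23 N with hardly any movement.
- **Last pictures:** After I backed off and lifted the fingers clear, the bearing lay in the red tray's well. The tin stood clear beside the tray, and the blue tray and other objects in view looked unmoved. The wrist force was near zero, so the arm was touching nothing.

**How far out the tray is:** the pictures alone put it at 114–119 mm, depending on which edge is measured. That is above the 110 mm needed, but the lower figure leaves little margin against the 2 mm camera calibration. I relied on the hard stop in the force reading to settle it and did not pull a second time.

**Detector disagreements:** some point detections disagreed between the cameras, for example the red lip at x 0.488 against 0.499. A few were plainly false, such as a blue lip far from its tray. For the case, tray and tin I used edges read from the pictures instead; I did not measure the other objects.

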